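# Let two soup tins out of a gravity-feed can rack

## Task

Soup for two: let exactly two of the tall green tins out of their can rack, into the open bay at its front, by pushing with the fingertips only on that rack's red lever pad. For each tin press the pad right down, wait while the one tin rolls into the bay, then let the lever come right back up so that the next tin rolls down to the gate; the third green tin must end waiting behind the gate with the lever up. Do not touch or lift the tins themselves, and leave the rack of flat tins and everything else as it is.

Things in the scene. Friction and masses are not known exactly. Their poses are not given: they have to be found in the camera images.
- green_rack: Fixed wooden can rack holding the tall green tins: a lane 406 mm long, 116 mm wide inside, 128 outside, falling 6 degrees to its open front bay. Origin on the worktop under the tin at the gate; x to the rear (front lip at -0.206, back wall +0.20), y left, z up. Lane floor 34 mm high at the origin, 13 at the 34 mm front lip. May stand left or right of the flat tins' rack.
- green_lever (a joint): Seesaw of the green rack, rad: 0 at rest (gate down, pad up), growing as the pad is pressed, to a firm stop at 0.75. A spring returns it: about 3 N at the pad starts it, 8 N holds it down. From 0.65 the lowest tin rolls out under the gate in about 1 s while a second roller holds back the others; back below 0.1 the next tin rolls to the gate in about 1 s.
- green_lever_pad (a point): Top centre of the green rack's red thumb pad (34 mm along the rack x 38 across), rear end of the lever, right of the right wall. At rest at (0.075, -0.089) in the rack frame, 150 mm high, sloping 26 degrees rear up. Pressed right down it is 68 mm lower, 8 mm farther to rack +x, free below. Tins beside it start 34 mm to its left, 125 mm high. The point turns with the lever.
- green_lever_gate (a point): Centre of the green rack's gate, a white roller 12 mm thick across the lane in front of the lowest tin: 84 mm above the worktop at rest, rising some 32 mm when the pad is pressed right down. In front of it is the bay, empty at the start, with room for just two tins one behind the other.
- flat_rack: The other can rack, same make, lengths and frame, with a lane 64 mm wide inside (76 outside), holding three flat blue and yellow tins. Fixed. Must be left alone.
- flat_lever (a joint): Seesaw of the flat tins' rack, same values and behaviour. Must stay at rest (0).
- flat_lever_pad (a point): Top centre of the red thumb pad of the flat tins' rack, right of that rack, at (0.075, -0.063) in its frame and 150 mm high; not to be pressed.
- green_tin_1: Tall green soup tin, 75 mm across and 110 mm long, about 0.5 kg, lying on its side in the green rack, lowest, waiting at the gate at the start (origin at rack x -0.003). Its axis lies across the rack; origin: centre of its right-hand (rack -y) end face, z axis along the tin to rack +y.
- flat_tin_1: Flat blue and yellow tin, 75 mm across and 58 mm long, on its side in the flat tins' rack, lowest, waiting at the gate at the start (origin at rack x -0.003). Its axis lies across the rack; origin: centre of its right-hand (rack -y) end face, z axis along the tin to rack +y.
- green_tin_2: Tall green soup tin, 75 mm across and 110 mm long, about 0.5 kg, lying on its side in the green rack, second (origin at rack x 0.072). Its axis lies across the rack; origin: centre of its right-hand (rack -y) end face, z axis along the tin to rack +y.
- flat_tin_2: Flat blue and yellow tin, 75 mm across and 58 mm long, on its side in the flat tins' rack, second (origin at rack x 0.072). Its axis lies across the rack; origin: centre of its right-hand (rack -y) end face, z axis along the tin to rack +y.
- green_tin_3: Tall green soup tin, 75 mm across and 110 mm long, about 0.5 kg, lying on its side in the green rack, third (origin at rack x 0.147). Its axis lies across the rack; origin: centre of its right-hand (rack -y) end face, z axis along the tin to rack +y.
- flat_tin_3: Flat blue and yellow tin, 75 mm across and 58 mm long, on its side in the flat tins' rack, third (origin at rack x 0.147). Its axis lies across the rack; origin: centre of its right-hand (rack -y) end face, z axis along the tin to rack +y.
- spice_jar: Spice jar with a red cap, 41 mm across, 105 mm tall, upright on the worktop; origin at the centre of its foot. Bystander.
- pepper_shaker: Glass shaker with a metal cap, 44 mm across, 90 mm tall, upright; origin at the centre of its foot. Bystander.
- lemon: Lemon, 70 mm long and 52 mm thick, lying on the worktop; origin under its centre. Bystander.
Not all that is in view belongs to the job. Leave any turquoise look-alike of the green_tin_1 alone.

How it is judged (in metres and radians):
On the way, in this order (a step that is already met when the one before it is completed fails the run):
1. the fingers press the green rack's lever down and so lift its gate (value of joint green_lever above 0.5 rad and contact force between the fingers and green_rack above 0.5 N), for 0.1 s.
2. the lever is back up with the first green tin in the bay and the second waiting at the gate (value of joint green_lever below 0.15 rad and x of green_tin_1 in the frame of green_rack between -0.185 and -0.145 m and z of green_tin_1 in the frame of green_rack between 0.04 and 0.07 m and x of green_tin_2 in the frame of green_rack between -0.022 and 0.012 m and z of green_tin_2 in the frame of green_rack between 0.058 and 0.088 m), for 0.2 s.
3. the fingers press the lever down a second time (all of step 1), for 0.1 s.
At the end, for the whole second after the job is handed in: Two green tins lie in the front bay, the first against the lip and the second behind it (each within 20 mm along the rack), the third waits behind the gate (within 17 mm), all at rest, and the lever is back up (below 0.08 rad) (value of joint green_lever below 0.08 rad and x of green_tin_1 in the frame of green_rack between -0.185 and -0.145 m and z of green_tin_1 in the frame of green_rack between 0.04 and 0.07 m and x of green_tin_2 in the frame of green_rack between -0.112 and -0.072 m and z of green_tin_2 in the frame of green_rack between 0.048 and 0.078 m and x of green_tin_3 in the frame of green_rack between -0.022 and 0.012 m and z of green_tin_3 in the frame of green_rack between 0.058 and 0.088 m and linear speed of each of green_tin_1, green_tin_2, green_tin_3 below 0.03 m/s); the robot touches nothing.
It fails at once if the third green tin gets past the gate (x of green_tin_3 in the frame of green_rack below -0.04 m).
It fails at once if a tin is touched by the robot (contact force between any of the arm, the fingers and green_tin_1 above 0.5 N or contact force between any of the arm, the fingers and green_tin_2 above 0.5 N or contact force between any of the arm, the fingers and green_tin_3 above 0.5 N or contact force between any of the arm, the fingers and flat_tin_1 above 0.5 N or contact force between any of the arm, the fingers and flat_tin_2 above 0.5 N or contact force between any of the arm, the fingers and flat_tin_3 above 0.5 N).
It fails at once if a green tin is lifted off its lane (z of any of green_tin_1, green_tin_2, green_tin_3 in the frame of green_rack above 0.115 m).
It fails at once if the flat tins' lever is moved or a flat tin is shifted (value of joint flat_lever above 0.12 rad or distance of any of flat_tin_1, flat_tin_2, flat_tin_3 from where it was at the start of the episode above 0.02 m).
It fails at once if the spice jar, shaker or lemon is knocked away (distance of any of spice_jar, pepper_shaker, lemon from where it was at the start of the episode above 0.03 m).
It also fails if it takes over 53 s, if anything falls off the work surface, if the arm or the gripper's body presses on something with over 40 N, if the wrist force passes 120 N, or if a joint passes its speed limit or range.

## Robot

A 6-joint arm with a two-finger parallel gripper is mounted at the origin on a cart in front of the work surface, level with it; the furniture and walls round the work are solid. World frame = base frame: x ahead of the robot, y to its left, z up, the work surface at z = 0. Lengths are in mm, angles in rad, forces in N, time in s.
With the tool pointing down it reaches from about 350 to 975 mm from the base axis. Payload 7.1 kg.
Tool frame: the origin (TCP) lies midway between the tips of the shut fingers; the grasp point (between the pads) lies 19 mm behind it (ctrl.grip_depth is the distance from the TCP to the grasp point, in mm); z points along the fingers, y is the line along which they close (so a half turn about z gives the same grasp; the last joint's range is limited). The gripper opens to 88 mm and grips with 3 to 60 N. Pads are 20 mm wide; open, the fingers measure 115 mm over their backs; the gripper's body (75 mm by 178 mm) begins 61 mm behind the grasp point.
Start: joints at [1.204, 0.423, 1.63, -0, 1.089, -0.019], TCP at [212.987, 587.572, 222.675] pointing down, gripper open.
Joint ranges: [-3, 3], [-0.9, 2.11], [0.09, 2.58], [-1.31, 4.45], [0.11, 2.69], [-2.54, 2.54]. Speed limits (rad/s): [2.39, 2.39, 3.01, 3.14, 3.14, 3.14].

## Interface

Orientations are given as a rotation vector (axis times angle).
In Python, from workcell import ctrl, cams gives the robot as it stands.
- The arm moves only by the tool move_arm, never from a script. Its argument "steps" is a list of rows, each a list of 3 entries, a list of its own where there are three numbers: the shift along the tool's x, y, z in units of 25 mm (1.0 is 25 mm), then the turn about the tool's z in units of 5 degrees (1.0 is 5 degrees), then the closure, from 0 (fully open) to 1 (shut). A call has 1 to 20 rows; each row shifts and turns the commanded pose from where the row before left it, along the tool's axes as they then stand; what a row does not reach is not made up. A row lasts 1/12 s, in which the tool goes at most 41.7 mm and 7.16 degrees, less where a joint would pass 70% of its speed; a pose out of reach is approached as far as the arm can. A call is refused whole if a number of a shift passes 1 or a number of a turn 1, either way. A call with a gripper value outside its range is refused whole. The fingers move at their own pace and stop on an object; the grip force is fixed at half the most. Time passes only in rows, so rows that do not move let the fingers close. It gives the time, the measured TCP pose, the force, the opening and the grip force at its end, in the units of the state.
- ctrl.get_obs(): the state, without advancing time (a new reading comes with each control period).
- cams.get_image(name): name is "scene" or "top" or "wrist"; returns a dict with "image" (480x640x3 uint8, red, green, blue), "camera_matrix" (3x3 intrinsics, pixels), "k1" (the pictures are not rectified: a ray, as slopes to the right and down, at radius r is drawn at 1 + k1 r^2 times it, then the intrinsics apply), "xyz" and "rotation" of the camera in the world; the wrist camera has in their place "mount" (4x4, takes a point from camera to tool coordinates, whose origin is the TCP and whose axes are the flange's). Camera axes: x right, y down, z forward; pixel columns grow to the right and rows downward; lengths in mm; the calibration is good to about 2 mm. A picture is of the moment at which its call begins: read the wrist's pose just before it. There is no depth.
- ctrl.close_job(): hands the job in; it is judged then, once.
Trained networks look in the newest picture that a camera, given by its name, has taken for a name from the list of things; names that differ only in an ending like _2 or _b are one class to them, and where a whole thing is asked for, a point or a joint stands for the part that bears it (a point fixed in the world has none). Each returns a list of dicts, best first, with "p" (0 to 1); they miss things now and then, are a little off and sometimes report something else, mostly with a low value. They report only what shows in the picture. A call takes as long as a camera call. They do not tell look-alikes from the thing itself.
- cams.boxes_of(camera, thing): "rect" ([centre column, centre row, width, height] in pixels, round what is visible of it).
- cams.cut_out(camera, thing): "pixels" (480x640 bool, what is visible of it) and "rect" ([centre column, centre row, width, height] in pixels, round what is visible of it).
The state is a dict: "t": time; "qpos": joint angles; "qvel": joint speeds; "joint_torque": joint torques, N m; "ee_pos": TCP position; "orientation": TCP orientation; "ft_force": force on the tool from outside, world axes, zero at the start; "moment": the same for the moment, N m; "width": finger opening in mm; "grasp_force": force on a finger pad.
Only numpy, scipy, OpenCV 4.12 (cv2) and the standard library are available. Lean on these libraries where they do the work, as an engineer would, in place of code of your own. Each camera call takes 0.05 s, during which the arm holds its last target. There are 200 camera calls.

## Working session

There is one attempt and no reset: what is moved stays moved. The work goes in short steps, Python scripts to look and compute and a tool call to move; the robot and the scene stay as the last step left them, time stands still between calls to the robot, and variables do not carry over. Pictures are saved under pics/ and viewed, at most 10 in all, crops included, and the job is handed in when it is done.

Besides the shell and the picture viewer there is one more tool, called after ">>>" by a JSON object that holds its "method" and its "body", one argument or row to a line. move_arm: Moves the arm, as the interface text tells. Its arguments: {"type":"object","properties":{"steps":{"type":"array"}},"required":["steps"]}

```bash
mkdir -p pics; python3 - <<'E'
from workcell import ctrl,cams
import cv2,numpy as np
o=ctrl.get_obs();print(o['t'],o['ee_pos'],o['orientation'],o['width'])
for n in ['scene','top']:
    d=cams.get_image(n);cv2.imwrite(f'pics/{n}0.png',d['image'][:,:,::-1]);print(n,d['camera_matrix'],d['k1'],d['xyz'],d['rotation'])
    for th in ['green_lever_pad','flat_lever_pad','green_rack','flat_rack','green_tin_1','green_lever_gate']:
        for r in cams.boxes_of(n,th)[:4]:print(th,round(r['p'],2),np.round(r['rect']))
E
```

```text
0.0 [212.77750143 587.06062384 221.89652839] [-5.43506651e-01 -3.09390368e+00  2.38218770e-03] 87.8817486568947
scene [[456.59754882   0.         329.43500943]
 [  0.         456.59754882 239.64747607]
 [  0.           0.           1.        ]] -0.1141020985287884 [ -61.72609955 -521.19972358  910.6545476 ] [-2.1524776   1.0062812  -0.40124859]
green_lever_pad 0.79 [400. 274. 103.  69.]
flat_lever_pad 0.67 [289. 212.  70.  49.]
flat_lever_pad 0.3 [424. 241.  49.  35.]
flat_rack 0.81 [277. 236. 117. 101.]
green_tin_1 0.8 [424. 241.  51.  35.]
green_tin_1 0.78 [322. 258.  47.  31.]
green_tin_1 0.71 [406. 258.  51.  46.]
green_tin_1 0.69 [381. 278.  50.  40.]
green_lever_gate 0.62 [400. 275.  99.  60.]
top [[616.40510477   0.         312.11395332]
 [  0.         616.40510477 243.11876034]
 [  0.           0.           1.        ]] -0.2036739743908274 [ 191.26035556   36.63554674 1790.41445883] [-1.99428266  2.22022842 -0.23634279]
green_lever_pad 0.98 [370. 231.  66.  53.]
green_lever_pad 0.37 [365. 189.  42.  23.]
flat_lever_pad 0.8 [245. 245.  43.  58.]
green_rack 0.97 [369. 244.  64. 140.]
green_rack 0.59 [362. 244.  40.  21.]
flat_rack 0.58 [244. 259.  46. 141.]
green_tin_1 0.96 [364. 216.  42.  23.]
green_tin_1 0.96 [451. 304.  42.  44.]
green_tin_1 0.71 [362. 243.  39.  26.]
green_tin_1 0.67 [366. 191.  43.  25.]
green_lever_gate 0.91 [372. 229.  66.  52.]
green_lever_gate 0.71 [369. 244.  66. 141.]
```

View pics/scene0.png

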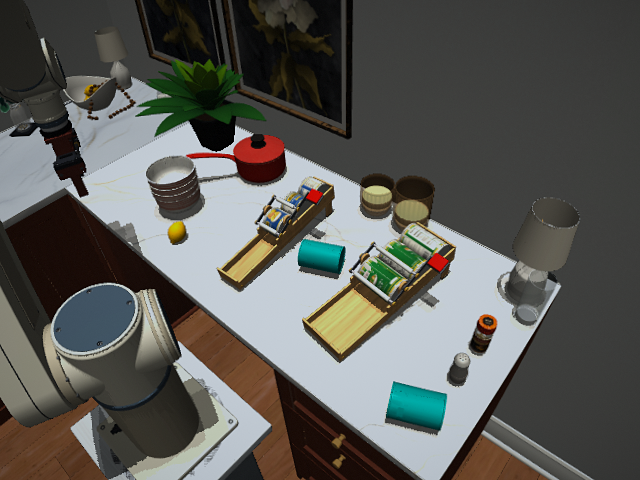

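View pics/top0.png

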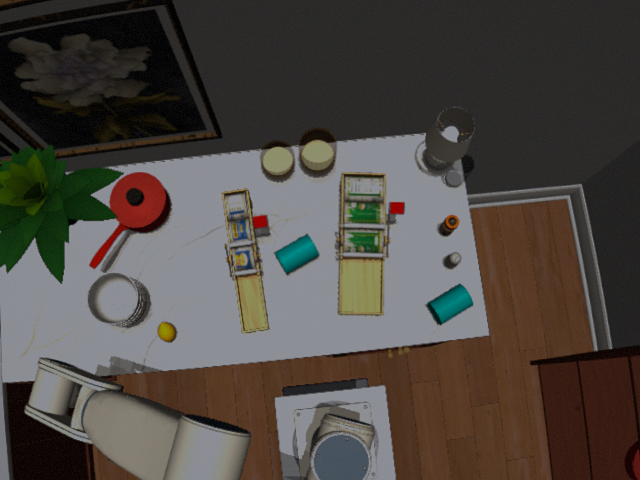

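```bash
python3 - <<'E'
import cv2
a=cv2.imread('pics/top0.png')[160:340,200:420];b=cv2.imread('pics/scene0.png')[180:340,220:470]
a=cv2.resize(a,None,fx=3,fy=3,interpolation=3);cv2.imwrite('pics/tc.png',a)
cv2.imwrite('pics/sc.png',cv2.resize(b,None,fx=3.2,fy=3.2,interpolation=3))
E
```

```text
(no output)
```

View pics/tc.png

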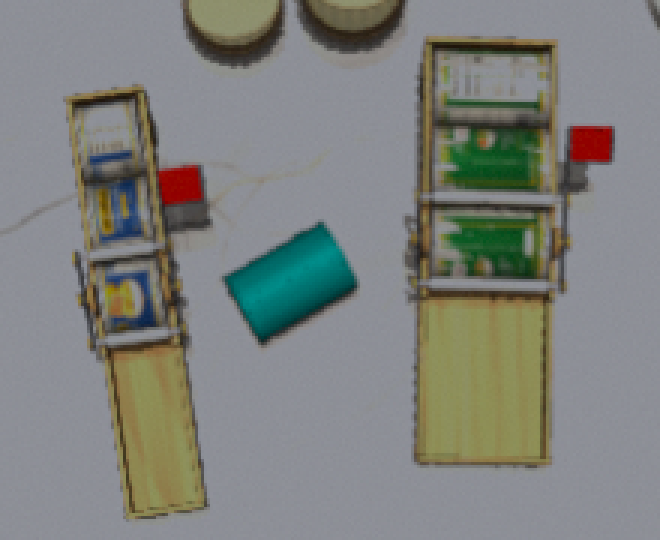

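View pics/sc.png

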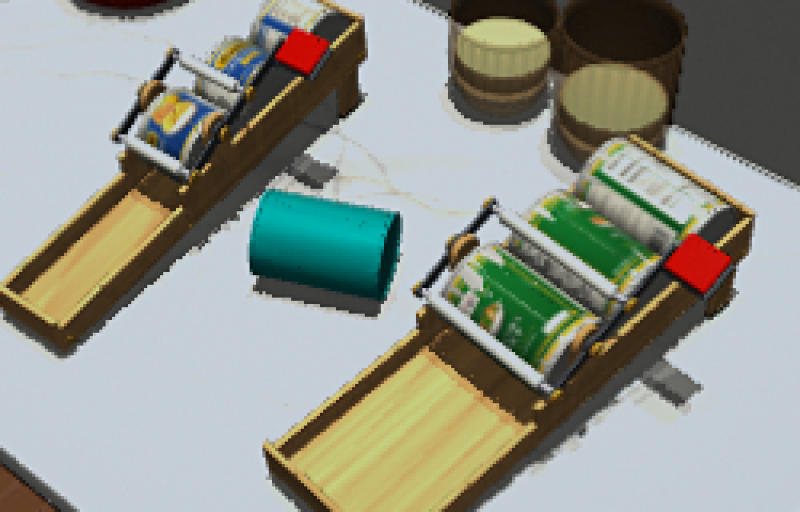

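Candidates: red pads at top (397,208)/scene (438,262), beside the wide rack with green tins, and at top (260,222)/scene (313,196), beside the narrow blue and yellow rack. The turquoise loose cylinders at top (297,253) and (451,304) are decoys. I choose the pad at top (397,208). The crops confirm it: it sits right of the green rack, and the bay is empty.

```bash
cat >h.py <<'E'
from workcell import ctrl,cams
import numpy as np,cv2
from scipy.spatial.transform import Rotation as R
def ray(d,px):
    K=d['camera_matrix'];u=cv2.undistortPoints(np.array([[px]],float),K,np.array([d['k1'],0,0,0,0.]))[0,0]
    v=R.from_rotvec(d['rotation']).as_matrix() if np.size(d['rotation'])==3 else np.array(d['rotation'])
    v=v@[u[0],u[1],1];return np.array(d['xyz'],float),v/np.linalg.norm(v)
def plane(d,px,z):
    c,v=ray(d,px);return c+v*(z-c[2])/v[2]
def tri(*rs):
    A=sum(np.eye(3)-np.outer(v,v) for c,v in rs);b=sum((np.eye(3)-np.outer(v,v))@c for c,v in rs);return np.linalg.solve(A,b)
def red(d,at):
    h=cv2.cvtColor(d['image'],cv2.COLOR_RGB2HSV);m=((h[...,0]<6)|(h[...,0]>174))&(h[...,1]>200)&(h[...,2]>150)
    n,l,s,c=cv2.connectedComponentsWithStats(m.astype(np.uint8));i=1+np.argmin(np.linalg.norm(c[1:]-at,axis=1));return c[i],s[i]
E
python3 - <<'E'
from h import *
T=cams.get_image('top');S=cams.get_image('scene')
for a,b in [((397,208),(438,262)),((260,222),(313,196))]:
    ct,st=red(T,a);cs,ss=red(S,b);p=tri(ray(T,ct),ray(S,cs));print(ct,st,cs,ss,p, plane(T,ct,150))
L=plane(T,(338.5,314),34);Rr=plane(T,(383.3,314.5),34);print('lip',L,Rr)
pad=tri(ray(T,red(T,(397,208))[0]),ray(S,red(S,(438,262))[0]))
A=np.array([[-206,64],[-206,-64],[75,-89]],float);B=np.array([L[:2],Rr[:2],pad[:2]])
a=A-A.mean(0);b=B-B.mean(0);U,_,V=np.linalg.svd(a.T@b);Q=V.T@U.T
print(Q,'yaw',np.degrees(np.arctan2(Q[1,0],Q[0,0])),'res',b-a@Q.T,'origin',B.mean(0)-Q@A.mean(0),'side',plane(T,(385.3,174),125))
W=cams.get_image('wrist');print(W['mount']);print(ctrl.get_obs()['qpos'])
E
```

```text
Traceback (most recent call last):
  File "h.py", line 14, in red
    n,l,s,c=cv2.connectedComponentsWithStats(m.astype(np.uint8));i=1+np.argmin(np.linalg.norm(c[1:]-at,axis=1));return c[i],s[i]
                                                                     ~~~~~~~~~^^^^^^^^^^^^^^^^^^^^^^^^^^^^^^^^^
ValueError: attempt to get argmin of an empty sequence
```

```bash
cat > m.py <<'E'
from h import *
T=cams.get_image('top');S=cams.get_image('scene')
h=cv2.cvtColor(np.ascontiguousarray(T['image']),cv2.COLOR_RGB2HSV);print(h[205:212:3,394:401:3].tolist(),T['image'].dtype)
for a,b in [((397,208),(438,262)),((260,222),(313,196))]:
    ct,st=red(T,a);cs,ss=red(S,b);p=tri(ray(T,ct),ray(S,cs));print(ct,st,cs,ss,p, plane(T,ct,150))
L=plane(T,(338.5,314),34);Rr=plane(T,(383.3,314.5),34);print('lip',L,Rr)
pad=tri(ray(T,red(T,(397,208))[0]),ray(S,red(S,(438,262))[0]))
A=np.array([[-206,64],[-206,-64],[75,-89]],float);B=np.array([L[:2],Rr[:2],pad[:2]])
a=A-A.mean(0);b=B-B.mean(0);U,_,V=np.linalg.svd(a.T@b);Q=V.T@U.T
print(Q,'yaw',np.degrees(np.arctan2(Q[1,0],Q[0,0])),'res',b-a@Q.T,'origin',B.mean(0)-Q@A.mean(0),'side',plane(T,(385.3,174),125))
W=cams.get_image('wrist');print(W['mount']);print(ctrl.get_obs()['qpos'])
E
sed -i 's/>150)/>90)/; s/>200)/>150)/' h.py; python3 m.py
```

```text
[[[0, 255, 146], [1, 250, 148], [0, 255, 146]], [[2, 255, 147], [2, 253, 148], [0, 255, 146]], [[0, 255, 147], [0, 255, 146], [0, 255, 147]]] uint8
[396.5   207.475] [390 202  14  12 160] [437.72972973 261.56756757] [428 253  21  19 222] [ 626.77803708 -238.44219721  150.5364956 ] [ 625.88050674 -237.35383223  150.        ]
[259.59868421 221.39473684] [253 215  14  13 152] [314.08275862 195.24137931] [306 189  17  14 145] [628.51058962 141.67261613 150.48955608] [626.84627538 143.04035062 150.        ]
lip [361.85530244 -49.13042074  34.        ] [ 346.24244497 -176.41112436   34.        ]
[[ 0.99223566  0.12437198]
 [-0.12437198  0.99223566]] yaw -7.144489844369846 res [[-1.81339404  0.94191087]
 [-1.50663814  0.66737209]
 [ 3.32003218 -1.60928296]] origin [ 560.10943636 -139.1960418 ] side [ 734.10181219 -223.48458122  125.        ]
[[-5.06508883e-05 -9.70064638e-01 -2.42846858e-01  6.55779532e+01]
 [ 9.99999726e-01  1.30318046e-04 -7.29133595e-04  8.60386163e-02]
 [ 7.38954044e-04 -2.42846828e-01  9.70064365e-01 -1.61401724e+02]
 [ 0.00000000e+00  0.00000000e+00  0.00000000e+00  1.00000000e+00]]
[ 1.20400470e+00  4.23066940e-01  1.62990761e+00 -1.28509274e-05
  1.08858989e+00 -1.89795050e-02]
```

>>> {"method": "move_arm", "body": {
  "steps": [
    [[0,0,-0.1],1,1],
    [[0,0,-0.1],1,1],
    [[0,0,-0.1],1,1],
    [[0,0,-0.1],1,1],
    [[0,0,-0.1],1,1],
    [[0,0,-0.1],1,1],
    [[0,0,-0.1],1,1],
    [[0,0,-0.1],1,1],
    [[0,0,-0.1],1,1],
    [[0,0,-0.1],1,1],
    [[0,0,0],1,1],
    [[0,0,0],1,1],
    [[0,0,0],1,1],
    [[0,0,0],1,1],
    [[0,0,0],1,1],
    [[0,0,0],0.4,1],
    [[0,0,0],0,1]
  ]
}}

```text
t: 2.37
ee_pos: [213.0, 587.6, 247.7]
orientation: [2.353, 2.082, -0.0]
ft_force: [-0.4, -0.4, -0.4]
width: 0.7
grasp_force: 0.0
```

```bash
cat >>h.py <<'E'
def go(target):
    o=ctrl.get_obs();M=R.from_rotvec(o['orientation']).as_matrix()
    print('t',o['t'],'p',np.round(o['ee_pos'],1),'f',np.round(o['ft_force'],1),'w',o['width'],'yaxis deg',np.degrees(np.arctan2(M[1,1],M[0,1])),'q',np.round(o['qpos'],2))
    print('tool units',np.round(M.T@(np.array(target)-o['ee_pos'])/25,2))
E
python3 -c "
from h import *
go([630,-241.5,230])"
```

```text
t 2.3667 p [213.  587.6 247.7] f [-0.4 -0.4 -0.4] w 0.6876141110902882 yaxis deg -6.996030748100954 q [1.2  0.4  1.61 0.   1.14 1.33]
tool units [-30.88  20.6    0.71]
```

>>> {"method": "move_arm", "body": {
  "steps": [
    [[-0.5,0.33,0],0,1],
    [[-0.9,0.6,0],0,1],
    [[-0.9,0.6,0],0,1],
    [[-0.9,0.6,0],0,1],
    [[-0.9,0.6,0],0,1],
    [[-0.9,0.6,0],0,1],
    [[-0.9,0.6,0],0,1],
    [[-0.9,0.6,0],0,1],
    [[-0.9,0.6,0],0,1],
    [[-0.9,0.6,0],0,1],
    [[-0.9,0.6,0],0,1],
    [[-0.9,0.6,0],0,1],
    [[-0.9,0.6,0],0,1],
    [[-0.9,0.6,0],0,1],
    [[-0.9,0.6,0],0,1],
    [[-0.9,0.6,0],0,1],
    [[-0.9,0.6,0],0,1],
    [[-0.9,0.6,0],0,1],
    [[-0.5,0.33,0],0,1],
    [[0,0,0],0,1]
  ]
}}

```text
t: 4.03
ee_pos: [433.9, 147.6, 247.8]
orientation: [2.353, 2.08, -0.0]
ft_force: [0.4, 0.4, 0.5]
width: 0.4
grasp_force: 0.0
```

```bash
python3 -c "
from h import *
go([630,-241.5,230])"
```

```text
t 4.0333 p [433.9 147.6 247.8] f [0.4 0.4 0.5] w 0.36445397492661924 yaxis deg -7.03361420991377 q [ 0.3   0.14  1.96 -0.    1.04  0.43]
tool units [-14.48   9.69   0.72]
```

>>> {"method": "move_arm", "body": {
  "steps": [
    [[-0.5,0.33,0],0,1],
    [[-0.9,0.6,0],0,1],
    [[-0.9,0.6,0],0,1],
    [[-0.9,0.6,0],0,1],
    [[-0.9,0.6,0],0,1],
    [[-0.9,0.6,0],0,1],
    [[-0.9,0.6,0],0,1],
    [[-0.9,0.6,0],0,1],
    [[-0.9,0.6,0],0,1],
    [[-0.9,0.6,0],0,1],
    [[-0.9,0.6,0],0,1],
    [[-0.9,0.6,0],0,1],
    [[-0.9,0.6,0],0,1],
    [[-0.9,0.6,0],0,1],
    [[-0.9,0.6,0],0,1],
    [[-0.9,0.6,0.3],0,1],
    [[-0.48,0.36,0.4],0,1],
    [[0,0,0],0,1],
    [[0,0,0],0,1]
  ]
}}

```text
t: 5.62
ee_pos: [629.4, -237.8, 229.2]
orientation: [-2.35, -2.082, 0.001]
ft_force: [0.0, -1.0, 0.7]
width: 0.7
grasp_force: 0.0
```

```bash
python3 -c "
from h import *
go([630,-241.5,185])
for n in ['scene','wrist']:
    d=cams.get_image(n)['image'];
    if n=='scene': d=cv2.resize(d[150:350,300:550],None,fx=3,fy=3)
    cv2.imwrite(f'pics/{n}1.png',d[:,:,::-1])
"
```

```text
t 5.6167 p [ 629.4 -237.8  229.2] f [ 0.  -1.   0.7] w 0.6655467293592282 yaxis deg -6.933963365097256 q [-0.38  0.49  1.51  0.    1.15 -0.26]
tool units [-0.14  0.05  1.77]
```

View pics/wrist1.png

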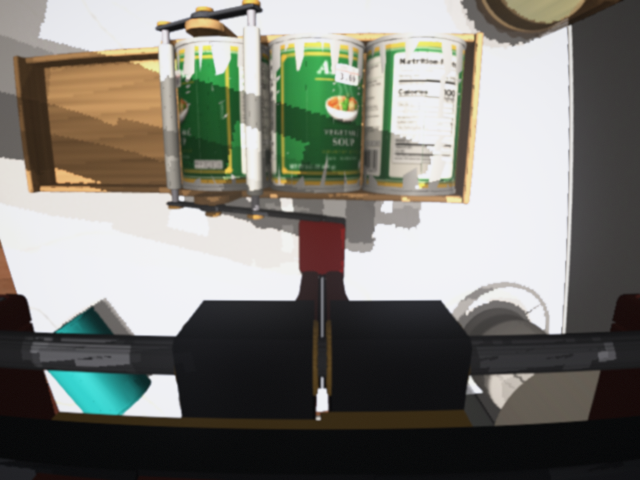

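The wrist view shows the shut fingers over the green rack's pad at about (322,240). The tins are well to the side, three in the lane, and the lamp is clear behind. I'll come down.

>>> {"method": "move_arm", "body": {
  "steps": [
    [[-0.14,0.05,0.4],0,1],
    [[0,0,0.5],0,1],
    [[0,0,0.5],0,1],
    [[0,0,0.5],0,1],
    [[0,0,0.5],0,1],
    [[0,0,0.3],0,1],
    [[0,0,0],0,1],
    [[0,0,0],0,1]
  ]
}}

```text
t: 6.38
ee_pos: [630.7, -241.8, 161.9]
orientation: [-2.351, -2.082, 0.001]
ft_force: [0.5, -0.6, -0.2]
width: 0.5
grasp_force: 0.0
```

>>> {"method": "move_arm", "body": {
  "steps": [
    [[0,0,0.2],0,1],
    [[0,0,0.2],0,1],
    [[0,0,0.2],0,1],
    [[0,0,0.2],0,1],
    [[0,0,0],0,1],
    [[0,0,0],0,1]
  ]
}}

```text
t: 6.88
ee_pos: [630.7, -241.8, 142.3]
orientation: [-2.351, -2.083, 0.001]
ft_force: [-0.3, 0.4, -0.9]
width: 0.3
grasp_force: 0.0
```

```bash
python3 -c "
from h import *
go([630,-241.5,142])
a=cams.get_image('scene')['image'][180:330,330:530];b=cams.get_image('wrist')['image'][150:330,200:440]
a=cv2.resize(a,(800,600))[:, :];b=cv2.resize(b,(800,600))
c=np.vstack([cv2.resize(a,(400,300)),cv2.resize(b,(400,300))]);cv2.imwrite('pics/c2.png',c[:,:,::-1])
"
```

```text
t 6.8833 p [ 630.7 -241.8  142.3] f [-0.3  0.4 -0.9] w 0.3008692262958173 yaxis deg -6.929332273927618 q [-0.38  0.59  1.56 -0.    0.99 -0.26]
tool units [ 0.01 -0.03  0.01]
```

View pics/c2.png

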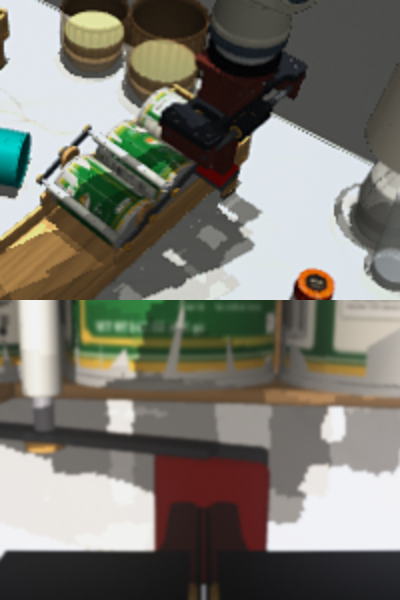

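The crop shows the fingertips on the red pad (lower half, near (203,510)), a few mm right of its centre, with the tins clear. I'll shift slightly left and press on.

>>> {"method": "move_arm", "body": {
  "steps": [
    [[0.1,0,0],0,1],
    [[0,0,0.3],0,1],
    [[0,0,0.3],0,1],
    [[0,0,0.3],0,1],
    [[0,0,0.3],0,1],
    [[0,0,0],0,1],
    [[0,0,0],0,1]
  ]
}}

```text
t: 7.57
ee_pos: [631.6, -239.4, 112.4]
orientation: [2.351, 2.083, 0.0]
ft_force: [1.4, 0.6, 4.9]
width: 0.3
grasp_force: 2.4
```

>>> {"method": "move_arm", "body": {
  "steps": [
    [[0,0,0.3],0,1],
    [[0,0,0.3],0,1],
    [[0,0,0.3],0,1],
    [[0,0,0.15],0,1],
    [[0,0,0],0,1]
  ]
}}

```text
t: 7.98
ee_pos: [630.0, -239.3, 85.9]
orientation: [-2.35, -2.082, 0.003]
ft_force: [-3.5, -0.2, 8.6]
width: -0.1
grasp_force: 3.8
```

>>> {"method": "move_arm", "body": {
  "steps": [
    [[0,0,0.1],0,1],
    [[0,0,0.08],0,1],
    [[0,0,0],0,1]
  ]
}}

```text
t: 8.23
ee_pos: [630.3, -239.3, 84.1]
orientation: [-2.35, -2.082, 0.002]
ft_force: [-8.1, 2.4, 22.2]
width: 0.1
grasp_force: 8.9
```

```bash
python3 -c "
from h import *
go([630,-241.5,85])
a=cams.get_image('scene')['image'][180:360,290:530];
cv2.imwrite('pics/c3.png',cv2.resize(a,(800,600))[:,:,::-1])
"
```

```text
t 8.2333 p [ 630.3 -239.3   84.1] f [-8.1  2.4 22.2] w 0.14180977013571178 yaxis deg -6.926294622948369 q [-0.38  0.66  1.59 -0.    0.9  -0.26]
tool units [-0.09 -0.   -0.03]
```

View pics/c3.png

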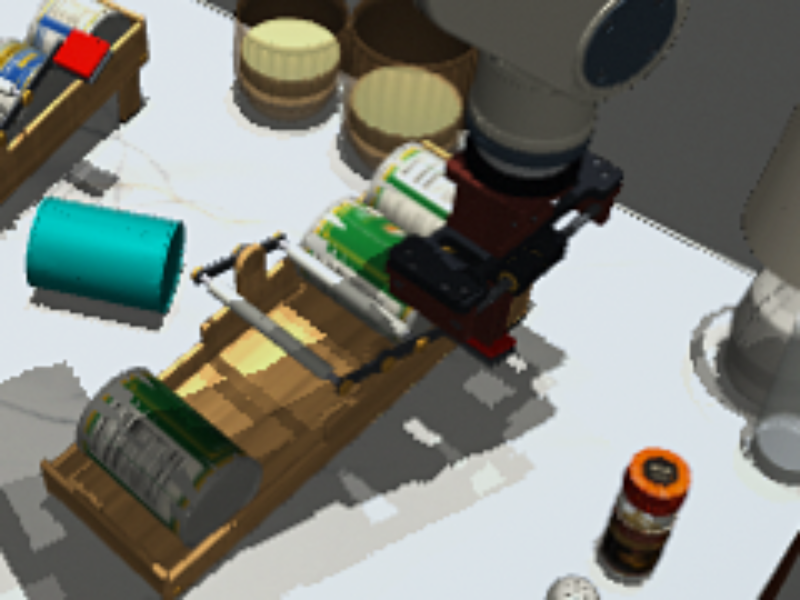

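The gate is up and the first tin is rolling into the bay at (165,455), with the second held by its roller. I'll wait, then release.

>>> {"method": "move_arm", "body": {
  "steps": [
    [[0,0,0],0,1],
    [[0,0,0],0,1],
    [[0,0,0],0,1],
    [[0,0,0],0,1],
    [[0,0,0],0,1],
    [[0,0,0],0,1],
    [[0,0,0],0,1],
    [[0,0,0],0,1],
    [[0,0,0],0,1],
    [[0,0,0],0,1],
    [[0,0,0],0,1],
    [[0,0,0],0,1],
    [[0,0,0],0,1],
    [[0,0,0],0,1],
    [[0,0,0],0,1]
  ]
}}

```text
t: 9.53
ee_pos: [630.3, -239.3, 84.1]
orientation: [-2.35, -2.082, 0.002]
ft_force: [-7.7, 2.4, 21.1]
width: 0.6
grasp_force: 9.0
```

>>> {"method": "move_arm", "body": {
  "steps": [
    [[0,0,-0.3],0,1],
    [[0,0,-0.5],0,1],
    [[0,0,-0.5],0,1],
    [[0,0,-0.5],0,1],
    [[0,0,-0.5],0,1],
    [[0,0,-0.5],0,1],
    [[0,0,-0.5],0,1],
    [[0,0,-0.3],0,1],
    [[0,0,0],0,1],
    [[0,0,0],0,1],
    [[0,0,0],0,1],
    [[0,0,0],0,1],
    [[0,0,0],0,1],
    [[0,0,0],0,1],
    [[0,0,0],0,1],
    [[0,0,0],0,1],
    [[0,0,0],0,1],
    [[0,0,0],0,1],
    [[0,0,0],0,1],
    [[0,0,0],0,1]
  ]
}}

```text
t: 11.2
ee_pos: [631.3, -239.4, 172.0]
orientation: [2.352, 2.083, 0.0]
ft_force: [-0.3, -0.5, 0.0]
width: 0.2
grasp_force: 0.0
```

>>> {"method": "move_arm", "body": {
  "steps": [
    [[0,0,0],0,1],
    [[0,0,0],0,1],
    [[0,0,0],0,1],
    [[0,0,0],0,1],
    [[0,0,0],0,1],
    [[0,0,0],0,1],
    [[0,0,0],0,1],
    [[0,0,0],0,1]
  ]
}}

```text
t: 11.87
ee_pos: [631.3, -239.4, 171.9]
orientation: [-2.352, -2.083, 0.0]
ft_force: [0.2, -0.2, -0.4]
width: 0.5
grasp_force: 0.0
```

```bash
python3 -c "
from h import *
go([630,-241.5,85])
a=cams.get_image('scene')['image'][180:360,290:530];
cv2.imwrite('pics/c4.png',cv2.resize(a,(800,600))[:,:,::-1])
"
```

```text
t 11.8667 p [ 631.3 -239.4  171.9] f [ 0.2 -0.2 -0.4] w 0.5127816842959048 yaxis deg -6.926473349073744 q [-0.38  0.55  1.55 -0.    1.04 -0.26]
tool units [-0.09 -0.04  3.48]
```

View pics/c4.png

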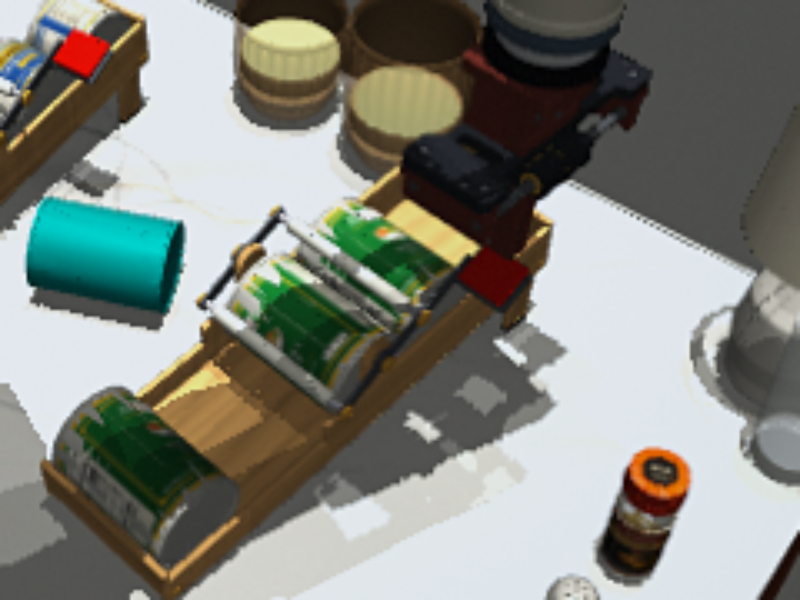

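Tin 1 is at the lip (145,475), tin 2 at the gate (300,330), tin 3 behind it, and the lever is up. Second press, same depth.

>>> {"method": "move_arm", "body": {
  "steps": [
    [[0,0,0.4],0,1],
    [[0,0,0.4],0,1],
    [[0,0,0.4],0,1],
    [[0,0,0.3],0,1],
    [[0,0,0.3],0,1],
    [[0,0,0.3],0,1],
    [[0,0,0.3],0,1],
    [[0,0,0.3],0,1],
    [[0,0,0.3],0,1],
    [[0,0,0.3],0,1],
    [[0,0,0.15],0,1],
    [[0,0,0.1],0,1],
    [[0,0,0],0,1]
  ]
}}

```text
t: 13.0
ee_pos: [630.6, -239.5, 84.3]
orientation: [-2.351, -2.082, 0.002]
ft_force: [-5.9, 1.0, 14.5]
width: 0.5
grasp_force: 6.2
```

>>> {"method": "move_arm", "body": {
  "steps": [
    [[0,0,0],0,1],
    [[0,0,0],0,1],
    [[0,0,0],0,1],
    [[0,0,0],0,1],
    [[0,0,0],0,1],
    [[0,0,0],0,1],
    [[0,0,0],0,1],
    [[0,0,0],0,1],
    [[0,0,0],0,1],
    [[0,0,0],0,1],
    [[0,0,0],0,1],
    [[0,0,0],0,1],
    [[0,0,0],0,1],
    [[0,0,0],0,1],
    [[0,0,0],0,1],
    [[0,0,0],0,1],
    [[0,0,0],0,1],
    [[0,0,0],0,1]
  ]
}}

```text
t: 14.5
ee_pos: [630.7, -239.5, 84.2]
orientation: [-2.351, -2.083, 0.001]
ft_force: [-5.2, 0.9, 16.2]
width: 0.3
grasp_force: 6.6
```

```bash
python3 -c "
from h import *
go([630,-241.5,85])
a=cams.get_image('scene')['image'][180:360,290:530];
cv2.imwrite('pics/c5.png',cv2.resize(a,(800,600))[:,:,::-1])
"
```

```text
t 14.5 p [ 630.7 -239.5   84.2] f [-5.2  0.9 16.2] w 0.2762774377984201 yaxis deg -6.922851783303691 q [-0.38  0.66  1.59 -0.    0.9  -0.26]
tool units [-0.08 -0.02 -0.03]
```

View pics/c5.png

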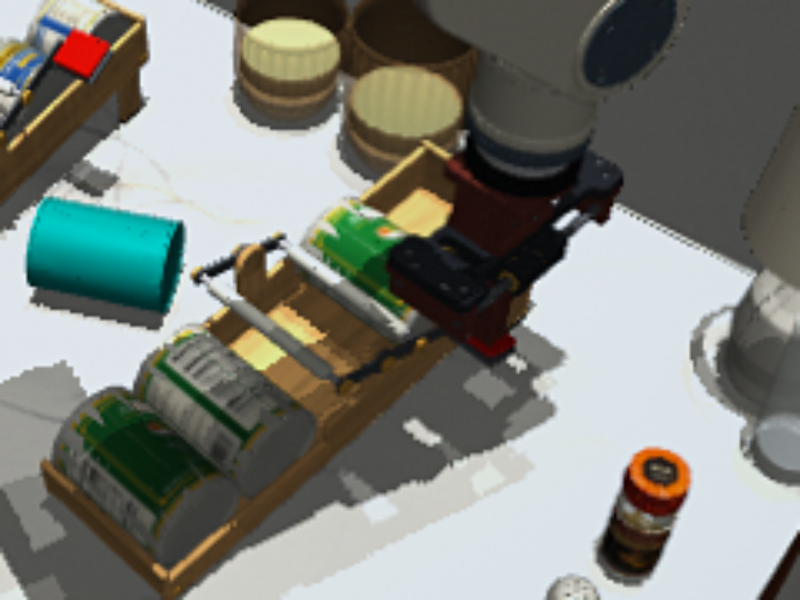

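Both tins are in the bay, at (145,475) and (225,405), and the third is held back at (350,260). I'll release and retreat upward.

>>> {"method": "move_arm", "body": {
  "steps": [
    [[0,0,-0.3],0,1],
    [[0,0,-0.5],0,1],
    [[0,0,-0.5],0,1],
    [[0,0,-0.5],0,1],
    [[0,0,-0.5],0,1],
    [[0,0,-0.5],0,1],
    [[0,0,-0.5],0,1],
    [[0,0,-0.5],0,1],
    [[0,0,-0.5],0,1],
    [[0,0,-0.3],0,1],
    [[0,0,0],0,1],
    [[0,0,0],0,1],
    [[0,0,0],0,1],
    [[0,0,0],0,1],
    [[0,0,0],0,1],
    [[0,0,0],0,1],
    [[0,0,0],0,1],
    [[0,0,0],0,1],
    [[0,0,0],0,1],
    [[0,0,0],0,1]
  ]
}}

```text
t: 16.22
ee_pos: [631.3, -239.4, 198.1]
orientation: [-2.352, -2.083, 0.0]
ft_force: [0.5, -0.8, -0.4]
width: 0.6
grasp_force: 0.0
```

>>> {"method": "move_arm", "body": {
  "steps": [
    [[0,0,0],0,1],
    [[0,0,0],0,1],
    [[0,0,0],0,1],
    [[0,0,0],0,1],
    [[0,0,0],0,1],
    [[0,0,0],0,1],
    [[0,0,0],0,1],
    [[0,0,0],0,1],
    [[0,0,0],0,1],
    [[0,0,0],0,1],
    [[0,0,0],0,1],
    [[0,0,0],0,1],
    [[0,0,0],0,1],
    [[0,0,0],0,1]
  ]
}}

```text
t: 17.38
ee_pos: [631.3, -239.4, 198.2]
orientation: [-2.352, -2.083, 0.0]
ft_force: [0.8, -0.6, -0.5]
width: 0.2
grasp_force: 0.0
```

```bash
python3 -c "
from h import *
go([630,-241.5,85])
a=cams.get_image('scene')['image'][180:360,290:530];
cv2.imwrite('pics/c6.png',cv2.resize(a,(800,600))[:,:,::-1])
"
```

```text
t 17.3833 p [ 631.3 -239.4  198.2] f [ 0.8 -0.6 -0.5] w 0.18473404301042426 yaxis deg -6.929198437409827 q [-0.38  0.52  1.53 -0.    1.09 -0.26]
tool units [-0.09 -0.04  4.53]
```

View pics/c6.png

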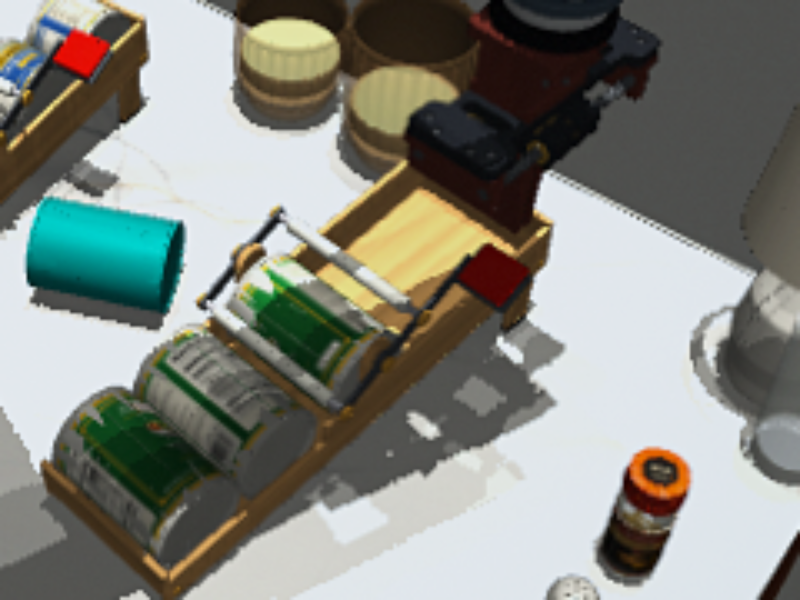

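Two tins lie in the bay, the third waits at the gate (310,325), the lever is up, and the fingers are clear.

```bash
python3 -c "
from workcell import ctrl
print(ctrl.close_job())"
```

```text
the job is handed in; nothing more can be done
None
```

Job handed in at about 17.4 s: the last camera view shows two green tins in the bay, the third waiting behind the gate, the lever up and the fingers clear; no verdict was returned.

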